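# Crack the weight dry box and hold it ajar

## Task

The dry box that keeps the calibration weights has to breathe before it is opened fully: draw the red-knobbed bolt all the way back until you feel its stop, then pull the lid free of its sticky seal by the steel bar handle and ease it to where its front edge stands about 30 mm up. Do not let the lid fly up (never more than 70 mm at the front edge) and leave everything else on the bench where it is. Finish while holding: the gripper still has the handle and keeps the lid steadily ajar, with the bolt still drawn back.

Things in the scene. Friction and masses are not known exactly. Their poses are not given: they have to be found in the camera images.
- dry_box: White dry box fixed to the bench, 240 (x) x 300 (y) x 126 mm high to the top of its black gasket; origin under its centre, front faces its own -x. Blue-framed clear lid on top, hinged along the far (+x) top edge. A 24 mm wide ledge along the front top edge, level with the gasket, carries the bolt. Position and yaw vary.
- lid (a joint): Lid angle, rad: 0 shut, grows as the front rises, stop at 0.36. Lid 215 mm hinge to front edge, 10 mm thick, 0.45-0.75 kg; 0.14 rad is 30 mm at the front edge. A sprung seal holds it shut: straight lift at the bar peaks at 14 to 16 N just as it starts, is about 7 N at 5 mm of lift, and from 7 mm on only the lid's own 2.5 to 4.5 N. Let go, it falls shut.
- lid_bar (a point): Centre of the lid's handle: a straight round steel bar, 12 mm thick, 100 mm long along the box's y, on a post at each end. Its axis is 34 mm above the lid's top face (170 mm above the bench when shut), and it lies 50 mm off the box's middle towards its +y. Moves with the lid.
- lid_front (a point): Point on the underside of the lid's front edge, below the bar; 126 mm above the bench when shut. Moves with the lid.
- lid_hinge (a point): Midpoint of the hinge axis, 126 mm above the bench, fixed to the box; the axis runs along the box's y. The closed bar axis lies 190 mm in front of it (box -x), 50 mm to its +y and 44 mm above it.
- bolt (a joint): How far the slide bolt is drawn back, m: 0 fully shot, 0.035 at its stop. It slides towards the box's -y, resists with about 2 N and stays where it is left. Short of about 0.022 it lies over a steel tongue at the lid's front edge and blocks the lid.
- bolt_knob (a point): Point in the bolt's upright red round knob (16 mm thick), 170 mm above the bench: knob top 15 mm above it, foot 21 mm below on the 14 mm wide steel bolt. With the bolt shot it stands 108 mm in front of the box's centre and 100 mm towards its -y. A dark guide staple 28 mm to the box's +y of the shot knob reaches 156 mm above the bench. Moves with the bolt.
- beaker: Glass beaker, loose, 66 mm wide, 85 mm high, origin under its centre; stands beside the box. Leave alone.
- brass_weight: Knobbed brass weight, loose, 48 mm wide, 68 mm high, origin under its centre; stands beside the box. Leave alone.
- steel_weight: Knobbed steel weight, loose, 36 mm wide, 52 mm high, origin under its centre; stands beside the box. Leave alone.
- tweezers: Steel tweezers with a black grip, loose, lying flat, 120 x 14 x 7 mm, origin under the centre. Leave alone.
- wash_bottle: White plastic bottle with a red cap, loose, 64 mm wide, 170 mm high, origin under its centre. Leave alone.

How it is judged:
By the outcome, as a careful person would: the job done as asked, in the order asked, and still so for the second after the job is handed in, while the arm keeps its last pose, push and grip.
It also fails if it takes over 38 s, if anything falls off the work surface, if the arm or the gripper's body presses on something with over 40 N, if the wrist force passes 120 N, or if a joint passes its speed limit or range.

## Robot

A 7-joint arm with a two-finger parallel gripper is mounted at the origin on the work surface. World frame = base frame: x ahead of the robot, y to its left, z up, the work surface at z = 0. Lengths are in m, angles in rad, forces in N, time in s.
With the tool pointing down it reaches from about 0.4 to 0.925 m from the base axis. Payload 4.1 kg.
Tool frame: the origin (TCP) lies midway between the tips of the shut fingers; the grasp point (between the pads) lies 19 mm behind it (robot.pinch_z is the distance from the TCP to the grasp point, in m); z points along the fingers, y is the line along which they close (so a half turn about z gives the same grasp; the last joint's range is limited). The gripper opens to 85 mm and grips with 20 to 120 N. Pads are 22 mm wide; open, the fingers measure 114 mm over their backs; the gripper's body (76 mm by 85 mm) begins 54 mm behind the grasp point. The pads swing forward as they close: fully open they stand 13 mm farther back than shut.
Start: joints at [1.039, 0.398, 0.045, 1.537, -0.019, 1.207, -0.051], TCP at [0.273, -0.59, 0.231] pointing down, gripper open.
Joint ranges: [-2.82, 2.82], [-0.49, 2.23], [-1.37, 1.46], [0, 2.46], [-1.36, 4.5], [0.23, 2], [-2.94, 2.94]. Speed limits (rad/s): [2.57, 2.57, 3.14, 3.14, 3.14, 3.14, 3.14].

## Interface

Orientations are given as a unit quaternion [x, y, z, w].
In Python, from rig import robot, read_camera, camera_info gives the robot as it stands.
- The arm moves only by the tool arm_command, never from a script. Its argument "targets" is a list of rows, each a list of 7 numbers: the shift along the tool's x, y, z in cm, then the turn, a rotation vector about the tool's x, y, z in rad, then the opening, from 0 (shut) to 1 (fully open). In form: [[x, y, z, ax, ay, az, grip], ...]. A call has 1 to 10 rows; each row is the pose to reach, as a shift and turn from the pose commanded when the call began, along the tool's axes at that moment; what a row does not reach only later rows make up. A row lasts 1/10 s, in which the tool goes at most 50 mm and 8.59 degrees, less where a joint would pass 70% of its speed; a pose out of reach is approached as far as the arm can. A call with a gripper value outside its range is refused whole. The fingers move at their own pace and stop on an object; the grip force is fixed at half the most. Time passes only in rows, so rows that repeat a pose let the fingers close. It gives the time, the measured TCP pose, the force, the opening and the grip force at its end, in the units of the state.
- robot.read_state(): the state, without advancing time (a new reading comes with each control period).
- read_camera(name): name is "scene" or "top" or "wrist"; returns the picture (384x512x3 uint8, red, green, blue); there is no depth.
- camera_info(name): a dict with "camera_matrix" (3x3 intrinsics, pixels), "k1" (the pictures are not rectified: a ray, as slopes to the right and down, at radius r is drawn at 1 + k1 r^2 times it, then the intrinsics apply), "R" (3x3) and "t" (3): a world point X has camera coordinates R X + t. Camera axes: x right, y down, z forward; pixel columns grow to the right and rows downward; lengths in m; the calibration is good to about 2 mm. A picture is of the moment at which its call begins: read the wrist's pose just before it. camera_info takes no time and is no camera call; for the wrist camera it gives the pose at the moment of the call.
- robot.sign_off(): hands the job in; it is judged then, once.
The state is a dict: "time": time; "qpos": joint angles; "joint_vel": joint speeds; "effort": joint torques, N m; "ee_pos": TCP position; "eef_rot": TCP orientation; "force": force on the tool from outside, world axes, zero at the start; "moment": the same for the moment, N m; "opening": finger opening in m; "finger_force": force on a finger pad.
Only numpy, scipy, OpenCV 4.12 (cv2) and the standard library are available. Lean on these libraries where they do the work, as an engineer would, in place of code of your own. Each camera call takes 0.05 s, during which the arm holds its last target. There are 200 camera calls.

## Working session

There is one attempt and no reset: what is moved stays moved. The work goes in short steps, Python scripts to look and compute and a tool call to move; the robot and the scene stay as the last step left them, time stands still between calls to the robot, and variables do not carry over. Pictures are saved under pics/ and viewed, at most 10 in all, crops included, and the job is handed in when it is done.

Besides the shell and the picture viewer there is one more tool, called after "Call:" as name(argument=value, ...) on one line, values as JSON. arm_command: Moves the arm, as the interface text tells. Its arguments: {"type":"object","properties":{"targets":{"type":"array"}},"required":["targets"]}

```bash
ls; mkdir -p pics
python3 - <<'E'
from rig import robot, read_camera, camera_info
import cv2,numpy as np
s=robot.read_state(); print(s['time'],s['ee_pos'],s['eef_rot'],robot.pinch_z,s['opening'])
a=read_camera("scene");b=read_camera("top")
cv2.imwrite("pics/scene0.png",a[:,:,::-1]);cv2.imwrite("pics/top0.png",b[:,:,::-1])
for n in("scene","top"):
  i=camera_info(n);print(n,{k:np.round(v,4).tolist() for k,v in i.items()}, np.round(-i['R'].T@i['t'],3))
E
```

```text
pics
0.0 [ 0.2723549  -0.58946505  0.23022853] [ 9.76669314e-01  2.14746378e-01 -2.71900288e-04 -9.84780782e-04] 0.0187 0.08532751386263301
scene {'camera_matrix': [[486.4516, 0.0, 250.8725], [0.0, 486.4516, 184.4664], [0.0, 0.0, 1.0]], 'k1': 0.0041, 'R': [[-0.5692, 0.8221, 0.0141], [0.6008, 0.4276, -0.6755], [-0.5613, -0.376, -0.7373]], 't': [0.2591, -0.2786, 1.6266]} [1.228 0.518 1.007]
top {'camera_matrix': [[443.5857, 0.0, 253.9563], [0.0, 443.5857, 194.4342], [0.0, 0.0, 1.0]], 'k1': -0.1349, 'R': [[-0.0269, -0.9996, -0.0072], [-0.9834, 0.0278, -0.179], [0.1792, 0.0023, -0.9838]], 't': [0.0865, 0.5911, 1.249]} [0.36  0.067 1.335]
```

View pics/scene0.png

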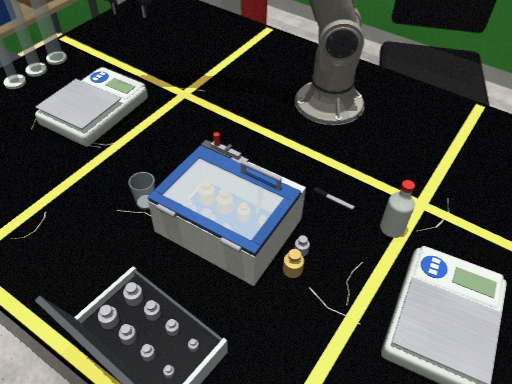

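View pics/top0.png

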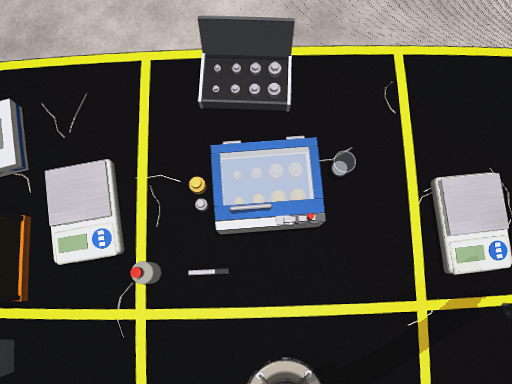

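The scene view shows the knob at (216,137), the bar near (262,177) and the box. The top view shows the knob at (311,217), the bar from (231,209) to (271,207), and the box front facing the robot. Next I'll measure these.

```bash
cat > h.py <<'E'
import cv2,numpy as np
from rig import robot, read_camera, camera_info
def ray(i,p):
    K=i['camera_matrix'];d=np.array([(p[0]-K[0,2])/K[0,0],(p[1]-K[1,2])/K[1,1]]);u=d.copy()
    for _ in range(20): u=d/(1+i['k1']*(u@u))
    R=np.array(i['R']);return -R.T@i['t'],R.T@np.array([u[0],u[1],1])
def onz(i,p,z):
    c,d=ray(i,p);return c+d*(z-c[2])/d[2]
def tri(r):
    A=0;b=0
    for c,d in r:
        d=d/np.linalg.norm(d);M=np.eye(3)-np.outer(d,d);A=A+M;b=b+M@c
    return np.linalg.solve(A,b)
def proj(i,X):
    x=np.array(i['R'])@X+i['t'];u=x[:2]/x[2];u=u*(1+i['k1']*(u@u));K=i['camera_matrix'];return u*K[0,0]+[K[0,2],K[1,2]]
def comps(m,roi):
    x0,y0,x1,y1=roi;k=np.zeros(m.shape,np.uint8);k[y0:y1,x0:x1]=m[y0:y1,x0:x1]
    n,l,s,c=cv2.connectedComponentsWithStats(k);j=1+np.argmax(s[1:,4]);return (l==j).astype(np.uint8),s[j],c[j]
E
python3 - <<'E'
from h import *
a=cv2.imread("pics/scene0.png")[:,:,::-1].astype(int);b=cv2.imread("pics/top0.png")[:,:,::-1].astype(int)
ia,ib=camera_info("scene"),camera_info("top")
red=lambda m:(m[...,0]>110)&(m[...,1]<70)&(m[...,2]<70)
m1,s1,c1=comps(red(a),(190,120,240,160));m2,s2,c2=comps(red(b),(290,200,330,230))
print(s1,c1,s2,c2,'knob',tri([ray(ia,c1),ray(ib,c2)]),onz(ib,c2,.175))
blue=lambda m:(m[...,2]>m[...,0]+60)&(m[...,2]>110)
m,s,c=comps(blue(b),(200,125,335,240));pts=np.argwhere(m)[:,::-1]
P=np.array([onz(ib,p,.136)[:2] for p in pts],np.float32)
r=cv2.minAreaRect(P);print('lid',r);print(cv2.boxPoints(r))
for n,im,(x0,y0,x1,y1) in(("c1",b,(200,130,340,240)),("c2",a,(140,120,310,280))):
  cv2.imwrite(f"pics/{n}.png",cv2.resize(im[y0:y1,x0:x1,::-1].astype(np.uint8),None,fx=700/170 if n=='c2' else 5,fy=700/170 if n=='c2' else 5,interpolation=cv2.INTER_CUBIC)[:600])
E
```

```text
[213 132   7   4  21] [216.28571429 133.76190476] [308 213   5   6  15] [310.2        215.26666667] knob [ 0.5090536  -0.07452648  0.18390106] [ 0.51107167 -0.07705829  0.175     ]
lid ((0.6242355704307556, 0.0344192236661911), (0.21447834372520447, 0.3023451268672943), 2.885587692260742)
[[ 0.5095221   0.1800015 ]
 [ 0.5247426  -0.12196025]
 [ 0.73894906 -0.11116305]
 [ 0.72372854  0.1907987 ]]
```

View pics/c1.png

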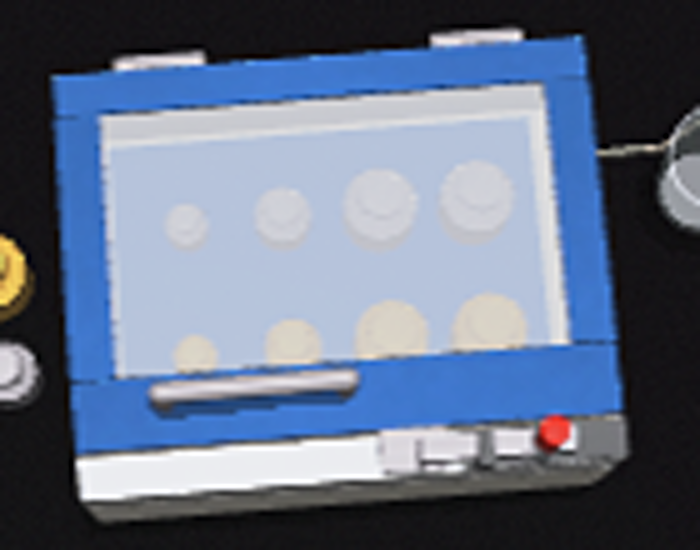

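The crop shows the bar from crop px (152,393) to (357,381), the red knob at (553,433), and the staple left of it at (488,445). The lid rectangle measures 214x302 mm, which matches. Next I'll check the knob and bar predicted from the lid, then move over.

```bash
cat >> h.py <<'E'
from scipy.spatial.transform import Rotation as Ro
YAW=0.0504; ex=np.array([np.cos(YAW),np.sin(YAW),0]);ey=np.array([-ex[1],ex[0],0]);ez=np.array([0,0,1.])
RT=np.column_stack([-ey,ex,-ez])   # tool x = -box y, tool y = box x, z down
def delta(p,R=RT,s=None):
    s=s or robot.read_state();Rc=Ro.from_quat(s['eef_rot'])
    print('shift cm',np.round(Rc.inv().apply(np.array(p)-s['ee_pos'])*100,2),'rot',np.round((Rc.inv()*Ro.from_matrix(R)).as_rotvec(),3))
E
python3 - <<'E'
from h import *
print(np.linalg.det(RT))
ia,ib=camera_info("scene"),camera_info("top")
C=np.array([.62424,.03442,0]);O=C-.0125*ex
k=O-.108*ex-.1*ey;b=O-.07*ex+.05*ey
print('O',O,'knob',k,'bar',b)
for q in((230.4,208.6),(271.4,206.2)): print(onz(ib,q,.174))
for z in(.17,.185): print(proj(ia,k+z*ez),proj(ib,k+z*ez))
for e in(-.05,.05): print('bar',proj(ia,b+e*ey+.17*ez),proj(ib,b+e*ey+.17*ez))
delta(k+.25*ez)
E
```

```text
-1.0
O [0.61175587 0.03379027 0.        ] knob [ 0.50893088 -0.07152365  0.        ] bar [0.53932583 0.08020027 0.        ]
[0.53497523 0.13325603 0.174     ]
[0.53836608 0.02455232 0.174     ]
[216.82589755 138.16791892] [307.93742576 216.37902396]
[216.60327505 133.74915821] [308.58241579 215.63177021]
bar [241.8400052  161.92129825] [269.16150991 205.19725602]
bar [277.47824275 178.00920887] [231.64963272 208.10857824]Traceback (most recent call last):
  File "<stdin>", line 10, in <module>
  File "h.py", line 24, in delta
    print('shift cm',np.round(Rc.inv().apply(np.array(p)-s['ee_pos'])*100,2),'rot',np.round((Rc.inv()*Ro.from_matrix(R)).as_rotvec(),3))
                                                                                                      ~~~~~~~~~~~~~~^^^
  File "scipy/spatial/transform/_rotation.pyx", line 1143, in scipy.spatial.transform._rotation.Rotation.from_matrix
ValueError: Non-positive determinant (left-handed or null coordinate frame) in rotation matrix 0: [[ 0.05037867  0.99873019 -0.        ]
 [-0.99873019  0.05037867 -0.        ]
 [-0.          0.         -1.        ]].
```

View pics/c2.png

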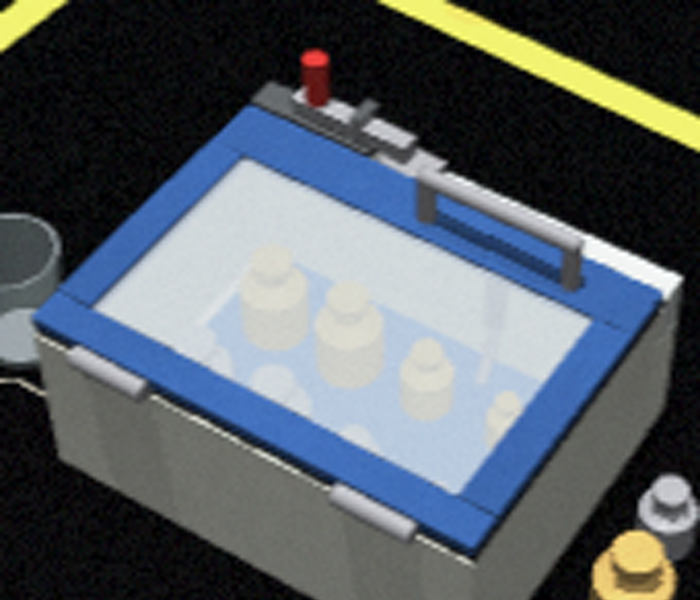

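The scene crop shows the knob at crop (315,78), the staple at (365,112), and the bar from (425,180) to (575,243). Predictions agree within a few mm, so I'll refine with the wrist camera.

```bash
sed -i 's/column_stack(\[-ey,ex,-ez\])/column_stack([ey,ex,-ez])/' h.py
python3 - <<'E'
from h import *
delta(np.array([.509,-.073,.27]))
E
```

```text
shift cm [ 43.15 -36.97  -3.9 ] rot [-2.000e-03 -1.000e-03 -1.188e+00]
```

Call:
arm_command(targets=[[4, -3.3, -2, 0, 0, -0.11, 1], [8, -6.8, -3.9, 0, 0, -0.22, 1], [12, -10.2, -3.9, 0, 0, -0.33, 1], [16, -13.6, -3.9, 0, 0, -0.44, 1], [20, -17, -3.9, 0, 0, -0.55, 1], [24, -20.5, -3.9, 0, 0, -0.66, 1], [28, -24, -3.9, 0, 0, -0.77, 1], [32, -27.3, -3.9, 0, 0, -0.88, 1], [36, -30.8, -3.9, 0, 0, -1.0, 1], [40, -34.2, -3.9, 0, 0, -1.1, 1]])

```text
time: 1.1
ee_pos: [0.4788, -0.1397, 0.2702]
eef_rot: [0.719, 0.695, -0.0, 0.0]
force: [0.6, -0.0, 0.3]
opening: 0.0851
finger_force: 0.0
```

Call:
arm_command(targets=[[3.2, 0, 0, 0, 0, -0.085, 1], [4.1, 0, 0, 0, 0, -0.088, 1], [4.1, 0, 0, 0, 0, -0.088, 1], [4.1, 0, 0, 0, 0, -0.088, 1]])

```text
time: 1.5
ee_pos: [0.4797, -0.1023, 0.27]
eef_rot: [0.69, 0.724, -0.001, 0.0]
force: [0.1, -1.4, -0.2]
opening: 0.0853
finger_force: 0.0
```

Run:
```python
from h import *
s=robot.read_state();print(s['time'],s['ee_pos'],s['force']);iw=camera_info("wrist");w=read_camera("wrist");cv2.imwrite("pics/w1.png",w[:,:,::-1])
np.savez("w1.npz",**iw)
delta(np.array([.509,-.073,.27]))
C=np.array([.62424,.03442,0]);O=C-.0125*ex
print(proj(iw,np.array([.509,-.073,.185])),proj(iw,O-.07*ex+.0*ey+.17*ez),proj(iw,O-.07*ex+.1*ey+.17*ez), -iw['R'].T@iw['t'])
```

```text
1.5 [ 0.47974315 -0.10231439  0.27003664] [ 0.12828784 -1.36016182 -0.21547286]
shift cm [2.83 3.06 0.  ] rot [-0.001  0.001 -0.004]
[298.14119355 154.87835638] [353.71438888   7.31761205] [ 358.70840721 -148.85492707] [ 0.47675784 -0.03533581  0.41269596]
```

View pics/w1.png

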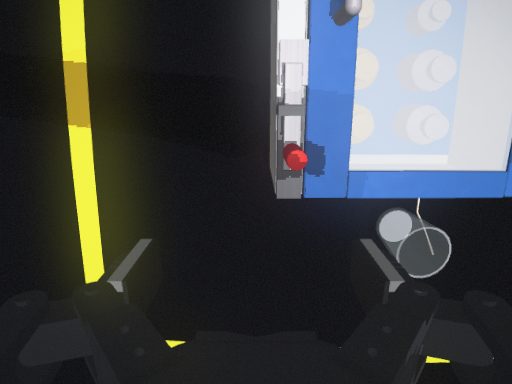

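The wrist view shows the knob top at (298,158) against a predicted (298,155). That puts it about 1.5 mm further towards -y, so the knob is at about (0.509, -0.0745). The beaker is clear at (415,240). Now descending onto the knob.

Run:
```python
from h import *
delta(np.array([.509,-.0745,.156]))
```

```text
shift cm [ 2.69  3.06 11.4 ] rot [-0.001  0.001 -0.004]
```

Call:
arm_command(targets=[[1.4, 1.5, 0, 0, 0, -0.004, 1], [2.7, 3.06, 0, 0, 0, -0.004, 1], [2.7, 3.06, 1.5, 0, 0, -0.004, 1], [2.7, 3.06, 4.5, 0, 0, -0.004, 1], [2.7, 3.06, 7, 0, 0, -0.004, 1], [2.7, 3.06, 9.5, 0, 0, -0.004, 1], [2.7, 3.06, 11, 0, 0, -0.004, 1], [2.7, 3.06, 11.4, 0, 0, -0.004, 1], [2.7, 3.06, 11.4, 0, 0, -0.004, 1]])

```text
time: 2.45
ee_pos: [0.5091, -0.0735, 0.1559]
eef_rot: [0.689, 0.725, -0.0, -0.0]
force: [-0.1, 0.3, -0.3]
opening: 0.0855
finger_force: 0.0
```

Run:
```python
from h import *
s=robot.read_state();print(s['time'],s['ee_pos'],s['force']);w=read_camera("wrist");cv2.imwrite("pics/w2.png",w[:,:,::-1])
delta(np.array([.509,-.0745,.156]))
```

```text
2.45 [ 0.50905762 -0.07351009  0.15588058] [-0.10511026  0.27606751 -0.25666035]
shift cm [-0.12 -0.08  0.07] rot [0.001 0.    0.002]
```

View pics/w2.png

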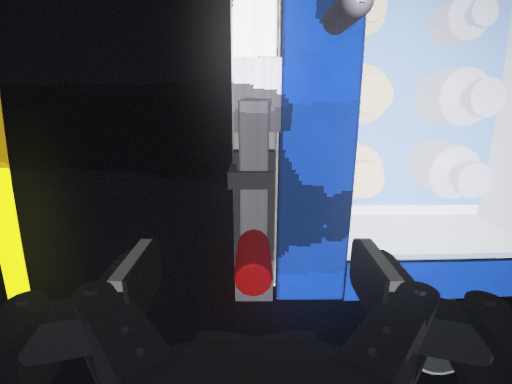

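The wrist view shows the knob at (254,262), centred between the open pads. Closing the gripper.

Call:
arm_command(targets=[[0, 0, 0, 0, 0, 0, 0], [0, 0, 0, 0, 0, 0, 0], [0, 0, 0, 0, 0, 0, 0], [0, 0, 0, 0, 0, 0, 0], [0, 0, 0, 0, 0, 0, 0], [0, 0, 0, 0, 0, 0, 0], [0, 0, 0, 0, 0, 0, 0], [0, 0, 0, 0, 0, 0, 0]])

```text
time: 3.3
ee_pos: [0.508, -0.0722, 0.1567]
eef_rot: [0.688, 0.726, -0.001, -0.001]
force: [-4.3, 1.0, 5.5]
opening: 0.0143
finger_force: 58.4
```

Call:
arm_command(targets=[[-0.3, 0, 0, 0, 0, 0, 0], [-0.7, 0, 0, 0, 0, 0, 0], [-1.1, 0, 0, 0, 0, 0, 0], [-1.5, 0, 0, 0, 0, 0, 0], [-1.9, 0, 0, 0, 0, 0, 0], [-2.3, 0, 0, 0, 0, 0, 0], [-2.7, 0, 0, 0, 0, 0, 0], [-3.0, 0, 0, 0, 0, 0, 0], [-3.2, 0, 0, 0, 0, 0, 0], [-3.2, 0, 0, 0, 0, 0, 0]])

```text
time: 4.3
ee_pos: [0.5095, -0.1013, 0.1566]
eef_rot: [0.687, 0.726, -0.0, -0.003]
force: [-6.0, 5.1, 5.9]
opening: 0.0144
finger_force: 58.6
```

Call:
arm_command(targets=[[-0.2, 0, 0, 0, 0, 0, 0], [-0.4, 0, 0, 0, 0, 0, 0], [-0.4, 0, 0, 0, 0, 0, 0]])

```text
time: 4.6
ee_pos: [0.5095, -0.1014, 0.1566]
eef_rot: [0.687, 0.727, 0.001, -0.005]
force: [-6.6, 12.4, 7.2]
opening: 0.0143
finger_force: 58.8
```

Call:
arm_command(targets=[[-0.2, 0, 0, 0, 0, 0, 0], [-0.4, 0, 0, 0, 0, 0, 0], [-0.4, 0, 0, 0, 0, 0, 0]])

```text
time: 4.9
ee_pos: [0.5095, -0.1015, 0.1566]
eef_rot: [0.686, 0.728, 0.002, -0.007]
force: [-9.2, 19.2, 9.7]
opening: 0.014
finger_force: 59.0
```

The force rose to 19 N with no further motion, but travel reads only about 29 mm. I'll check with the cameras.

Run:
```python
from h import *
s=robot.read_state();print(s['time'],s['ee_pos'],s['force'],s['moment'])
w=read_camera("wrist")[:,:,::-1];t=read_camera("scene")[:,:,::-1]
c=cv2.resize(t[90:210,150:300],None,fx=2.56,fy=2.56*384/307,interpolation=cv2.INTER_CUBIC)
cv2.imwrite("pics/w3.png",np.hstack([cv2.resize(w,(400,300)),cv2.resize(c,(400,300))]))
```

```text
4.9 [ 0.50945284 -0.10148932  0.15655231] [-9.21841542 19.18479748  9.74334054] [ 3.67000699  1.48390716 -0.15594951]
```

View pics/w3.png

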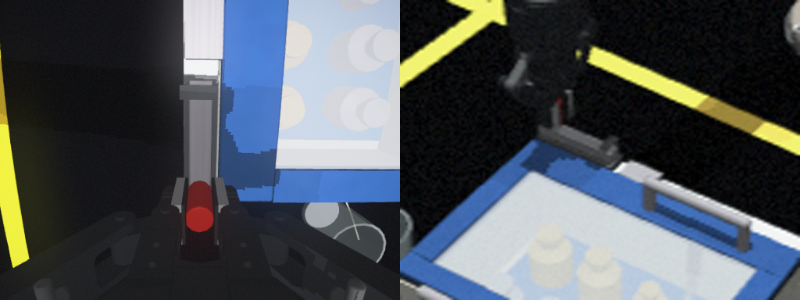

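The bolt has drawn back almost to the staple (wrist view: staple row 90, knob (200,215) at 0.78 scale). I'll measure the knob-to-staple distance, which should be 63 mm at the stop.

Run:
```python
from h import *
iw=camera_info("wrist")
im=cv2.imread("pics/w2.png")[:,:,::-1].astype(int)
w=read_camera("wrist").astype(int)
red=lambda m:(m[...,0]>90)&(m[...,1]<60)&(m[...,2]<60)
for n,a in(("w2",im),("w3",w)):
  m,s,c=comps(red(a),(200,180,320,330)); print(n,s,c)
  print(np.round(a[80:200:4,254].mean(1)).astype(int))
  bot=(s[0]+s[2]/2,s[1]+s[3]-s[2]/2)
  print('knobtop',onz(iw,bot,.185))
  for r in (105,115,125,165,178,188): print(r,onz(iw,(254,r),.156)[:2])
```

```text
w2 [ 234  230   38   66 2037] [252.85321551 263.35886107]
[238 238 218 167 167 133 160 159 158 135 136 134 134 133 132 132 131 131
 132 131 131 131 131  66  77  78  77  80 128 128]
knobtop [ 0.50890294 -0.10403214  0.185     ]
105 [ 0.50511607 -0.03735984]
115 [ 0.50536712 -0.04163793]
125 [ 0.5056213  -0.04597084]
165 [ 0.50667286 -0.06391139]
178 [ 0.50702799 -0.06997532]
188 [ 0.50730611 -0.0747262 ]
w3 [ 238  231   35   66 1915] [255.18642298 265.03707572]
[244 244 244 244 156 117 153 137  99  98  87  85 132 131 131 131 130 130
 129 127 128 127 129 128 128 127 127 127 125 126]
knobtop [ 0.50997457 -0.10510568  0.185     ]
105 [ 0.50511607 -0.03735984]
115 [ 0.50536712 -0.04163793]
125 [ 0.5056213  -0.04597084]
165 [ 0.50667286 -0.06391139]
178 [ 0.50702799 -0.06997532]
188 [ 0.50730611 -0.0747262 ]
```

The knob-to-staple distance is 62 mm, against 63 mm at the stop. The hard stop is also confirmed by force, and the knob y of -0.105 is close to the predicted -0.1065. Now relaxing, releasing and rising.

Call:
arm_command(targets=[[0.4, 0, 0, 0, 0, 0, 0], [0.7, 0, 0, 0, 0, 0, 0], [0.7, 0, 0, 0, 0, 0, 0.6], [0.7, 0, 0, 0, 0, 0, 0.6], [0.7, 0, 0, 0, 0, 0, 0.6], [0.7, 0, 0, 0, 0, 0, 0.6], [0.7, 0, 0, 0, 0, 0, 0.6], [0.7, 0, -2, 0, 0, 0, 0.6], [0.7, 0, -5, 0, 0, 0, 0.6], [0.7, 0, -6, 0, 0, 0, 0.6]])

```text
time: 6.05
ee_pos: [0.513, -0.1053, 0.219]
eef_rot: [0.688, 0.726, 0.001, 0.002]
force: [0.3, 0.2, -0.6]
opening: 0.0511
finger_force: 0.0
```

Run:
```python
from h import *
s=robot.read_state();print(s['time'],s['ee_pos'],s['force'],s['opening'])
delta(np.array([.5385,.079,.216]))
```

```text
6.05 [ 0.51295735 -0.10530862  0.21897064] [ 0.27244158  0.20438389 -0.59776895] 0.051076281778983094
shift cm [18.27  3.54  0.29] rot [0.005 0.001 0.003]
```

Call:
arm_command(targets=[[4.5, 0.9, 0, 0, 0, 0, 0.9], [9, 1.8, 0, 0, 0, 0, 0.9], [13.5, 2.7, 0, 0, 0, 0, 0.9], [17, 3.4, 0, 0, 0, 0, 0.9], [18.3, 3.5, 0, 0, 0, 0, 0.9], [18.3, 3.5, 0, 0, 0, 0, 0.9], [18.3, 3.5, 0, 0, 0, 0, 0.9]])

```text
time: 6.75
ee_pos: [0.5361, 0.0776, 0.2158]
eef_rot: [0.688, 0.725, -0.001, 0.0]
force: [0.0, 0.3, 0.5]
opening: 0.077
finger_force: 0.0
```

Run:
```python
from h import *
iw=camera_info("wrist");s=robot.read_state();print(s['time'],s['ee_pos'],s['force'],s['opening'])
w=read_camera("wrist");cv2.imwrite("pics/w4.png",w[:,:,::-1])
for e in(-.05,0,.05): print(proj(iw,np.array([.5385,.079,.170])+e*ey))
print(proj(iw,np.array([.5107,-.1065,.185])))
delta(np.array([.5385,.079,.153]))
```

```text
6.75 [0.53610093 0.07758004 0.21575039] [0.01051416 0.25516399 0.53785276] 0.0770422802152485
[258.87779663 279.13559359]
[259.30576672 208.15976916]
[259.76461276 126.39580199]
[209.64692292 440.2348337 ]
shift cm [0.21 0.25 6.28] rot [-0.001  0.002  0.001]
```

View pics/w4.png

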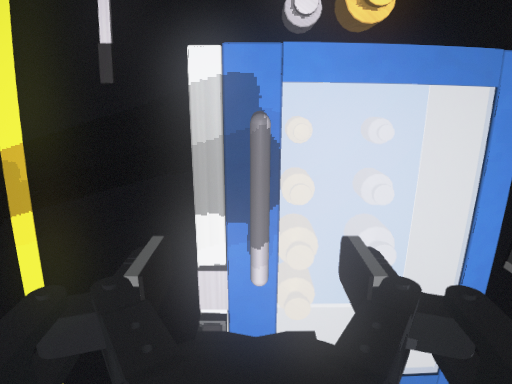

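The wrist view shows the bar at column 260, rows 117 to 283, against a prediction of column 259, rows 126 to 279. Descending and gripping.

Call:
arm_command(targets=[[0.2, 0.25, 1, 0, 0, 0, 0.9], [0.2, 0.25, 3.5, 0, 0, 0, 0.9], [0.2, 0.25, 5.3, 0, 0, 0, 0.9], [0.2, 0.25, 6.3, 0, 0, 0, 0.9], [0.2, 0.25, 6.3, 0, 0, 0, 0.9]])

```text
time: 7.3
ee_pos: [0.5375, 0.0804, 0.1515]
eef_rot: [0.688, 0.725, -0.001, -0.001]
force: [0.5, -0.6, 0.6]
opening: 0.0772
finger_force: 0.0
```

Call:
arm_command(targets=[[0, 0, 0, 0, 0, 0, 0], [0, 0, 0, 0, 0, 0, 0], [0, 0, 0, 0, 0, 0, 0], [0, 0, 0, 0, 0, 0, 0], [0, 0, 0, 0, 0, 0, 0], [0, 0, 0, 0, 0, 0, 0], [0, 0, 0, 0, 0, 0, 0], [0, 0, 0, 0, 0, 0, 0], [0, 0, 0, 0, 0, 0, 0]])

```text
time: 8.2
ee_pos: [0.5384, 0.0818, 0.1539]
eef_rot: [0.688, 0.726, -0.0, 0.0]
force: [-2.9, -0.4, 5.9]
opening: 0.0098
finger_force: 58.5
```

Gripped. Lifting slowly along the arc about the hinge.

Call:
arm_command(targets=[[0, 0.01, -0.1, 0.005, 0, 0, 0], [0, 0.03, -0.19, 0.01, 0, 0, 0], [0, 0.04, -0.29, 0.015, 0, 0, 0], [0, 0.05, -0.38, 0.02, 0, 0, 0], [0, 0.07, -0.48, 0.025, 0, 0, 0], [0, 0.08, -0.57, 0.03, 0, 0, 0], [0, 0.1, -0.66, 0.035, 0, 0, 0], [0, 0.11, -0.76, 0.04, 0, 0, 0]])

```text
time: 9.0
ee_pos: [0.5377, 0.0816, 0.1552]
eef_rot: [0.687, 0.726, -0.016, -0.016]
force: [8.5, 3.3, -41.0]
opening: 0.0095
finger_force: 57.9
```

The force reached 41 N with almost no lift, so something blocks the lid. I'll back off and look.

Call:
arm_command(targets=[[0, -0.05, 0.3, -0.018, 0, 0, 0], [0, -0.08, 0.6, -0.03, 0, 0, 0], [0, -0.1, 0.7, -0.04, 0, 0, 0], [0, -0.1, 0.7, -0.04, 0, 0, 0]])

```text
time: 9.4
ee_pos: [0.5383, 0.0817, 0.1545]
eef_rot: [0.688, 0.726, 0.0, 0.0]
force: [0.5, 0.9, -8.6]
opening: 0.0099
finger_force: 61.5
```

Run:
```python
from h import *
s=robot.read_state();print(s['time'],s['ee_pos'],s['force'],s['moment'])
ia,ib=camera_info("scene"),camera_info("top")
a=read_camera("scene");b=read_camera("top")
red=lambda m:(m[...,0]>110)&(m[...,1]<70)&(m[...,2]<70)
A,B=a.astype(int),b.astype(int)
r=[]
try:
  m1,s1,c1=comps(red(A),(180,110,240,160));print('scene',s1,c1);r.append(ray(ia,c1))
except Exception as e: print(e)
try:
  m2,s2,c2=comps(red(B),(290,200,345,230));print('top',s2,c2);r.append(ray(ib,c2))
except Exception as e: print(e)
if len(r)==2: print(tri(r))
cv2.imwrite("pics/s5.png",np.hstack([cv2.resize(a[100:200,160:300,::-1],(400,300),interpolation=cv2.INTER_CUBIC),cv2.resize(b[170:240,240:340,::-1],(400,300),interpolation=cv2.INTER_CUBIC)]))
```

```text
9.4 [0.53830977 0.08170136 0.15454266] [ 0.48828206  0.9107877  -8.64850895] [0.25429501 0.19644244 0.01537925]
scene [204 128   7   4  22] [206.72727273 129.72727273]
top [319 213   6   5  16] [321.625  214.3125]
[ 0.51057387 -0.10452157  0.18333713]
```

View pics/s5.png

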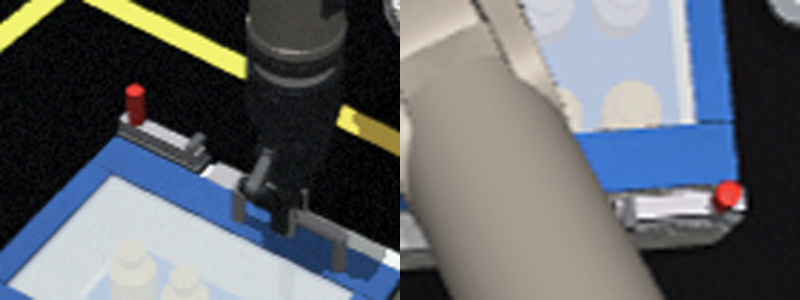

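The knob has moved about 30 mm, to (0.5106, -0.1045), and the bolt end now lies at the staple (crop (205,155)), clear of the tongue. I'll probe the lift in small steps without rotation to see the force curve.

Call:
arm_command(targets=[[0, 0, -0.05, 0, 0, 0, 0], [0, 0, -0.1, 0, 0, 0, 0], [0, 0, -0.1, 0, 0, 0, 0]])

```text
time: 9.8
ee_pos: [0.5383, 0.0817, 0.1546]
eef_rot: [0.688, 0.726, -0.0, -0.0]
force: [-0.2, 1.5, -12.3]
opening: 0.0096
finger_force: 61.1
```

Call:
arm_command(targets=[[0, 0, -0.05, 0, 0, 0, 0], [0, 0, -0.1, 0, 0, 0, 0], [0, 0, -0.1, 0, 0, 0, 0]])

```text
time: 10.1
ee_pos: [0.5383, 0.0816, 0.1546]
eef_rot: [0.688, 0.726, -0.0, -0.0]
force: [3.4, 1.0, -21.2]
opening: 0.0096
finger_force: 60.1
```

The force reached 21 N with zero motion, so the lid is still latched. I'll relax, release, and go back to inspect and re-draw the bolt.

Call:
arm_command(targets=[[0, 0, 0.2, 0, 0, 0, 0], [0, 0, 0.25, 0, 0, 0, 0.8], [0, 0, 0.25, 0, 0, 0, 0.8], [0, 0, 0.25, 0, 0, 0, 0.8], [0, 0, 0.25, 0, 0, 0, 0.8], [0, 0, 0.25, 0, 0, 0, 0.8], [0, 0, 0.2, 0, 0, 0, 0.8], [0, 0, -3, 0, 0, 0, 0.8], [0, 0, -7, 0, 0, 0, 0.8], [-2, 0, -8, 0, 0, 0, 0.8]])

```text
time: 11.1
ee_pos: [0.5417, 0.0658, 0.2406]
eef_rot: [0.686, 0.728, 0.004, 0.002]
force: [0.8, 0.8, -0.0]
opening: 0.0683
finger_force: 0.0
```

Run:
```python
from h import *
s=robot.read_state();print(s['time'],s['ee_pos'],s['force'],s['opening'])
delta(np.array([.5095,-.1045,.235]))
```

```text
11.1 [0.54172733 0.06579169 0.24061289] [ 0.77530252  0.77807181 -0.0470549 ] 0.06830422530816604
shift cm [-16.81  -4.24   0.48] rot [ 0.008 -0.003  0.009]
```

Call:
arm_command(targets=[[-4.5, -1, 0, 0, 0, 0, 0.8], [-9, -2.1, 0, 0, 0, 0, 0.8], [-13, -3, 0, 0, 0, 0, 0.8], [-15.5, -3.6, 0, 0, 0, 0, 0.8], [-16.4, -3.8, 0, 0, 0, 0, 0.8], [-16.4, -3.8, 0, 0, 0, 0, 0.8], [-16.4, -3.8, 0, 0, 0, 0, 0.8]])

```text
time: 11.8
ee_pos: [0.5109, -0.102, 0.236]
eef_rot: [0.687, 0.727, 0.001, -0.0]
force: [0.6, 0.6, 0.0]
opening: 0.0684
finger_force: 0.0
```

Run:
```python
from h import *
iw=camera_info("wrist");s=robot.read_state();print(s['time'],s['ee_pos'],s['force'],s['opening'])
w=read_camera("wrist");cv2.imwrite("pics/w6.png",cv2.resize(w[60:360,130:380,::-1],(500,600),interpolation=cv2.INTER_CUBIC))
np.savez("w6.npz",**{k:np.array(v) for k,v in iw.items()})
O=np.array([.61175,.0338,0])
for n,p in dict(knobtop=O-.108*ex-.135*ey+.185*ez,staple=O-.108*ex-.072*ey+.156*ez,corner=O-.12*ex-.15*ey+.126*ez,lidc=O-.0945*ex-.151*ey+.136*ez).items(): q=proj(iw,p);print(n,q,(q-[130,60])*2)
delta(np.array([.5095,-.1045,.156]))
```

```text
11.8 [ 0.51094132 -0.10197499  0.23602145] [0.58664314 0.64878255 0.03500789] 0.06842000892255548
knobtop [254.45317979 214.11938611] [248.90635957 308.23877223]
staple [255.06927357 111.57368626] [250.13854715 103.14737252]
corner [240.0625028  206.45833387] [220.12500559 292.91666773]
lidc [271.35525795 211.858314  ] [282.7105159  303.71662801]
shift cm [-0.29 -0.17  8.  ] rot [ 0.    -0.001  0.007]
```

View pics/w6.png

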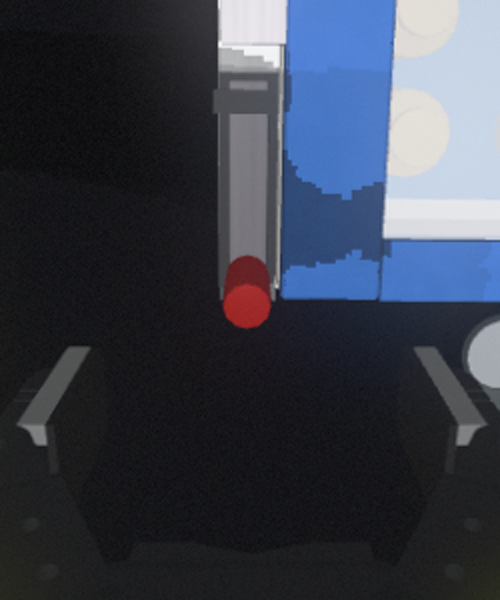

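The view shows the knob top at crop (247,305), the staple at (248,100), and the bolt tip at row 82. The tongue ends at row 45, so the bolt clears it by about 11 mm. I'll re-pull once more to be sure it sits on its stop.

Call:
arm_command(targets=[[-0.3, -0.1, 2, 0, 0, 0.005, 0.8], [-0.3, -0.1, 5, 0, 0, 0.005, 0.8], [-0.3, -0.1, 7.5, 0, 0, 0.005, 0.8], [-0.3, -0.1, 8, 0, 0, 0.005, 0.8], [-0.3, -0.1, 8, 0, 0, 0.005, 0], [-0.3, -0.1, 8, 0, 0, 0.005, 0], [-0.3, -0.1, 8, 0, 0, 0.005, 0], [-0.3, -0.1, 8, 0, 0, 0.005, 0], [-0.3, -0.1, 8, 0, 0, 0.005, 0], [-0.3, -0.1, 8, 0, 0, 0.005, 0]])

```text
time: 12.85
ee_pos: [0.5097, -0.1071, 0.1575]
eef_rot: [0.69, 0.724, -0.0, 0.0]
force: [-3.2, 0.4, 5.4]
opening: 0.0141
finger_force: 58.4
```

Call:
arm_command(targets=[[0, 0, 0, 0, 0, 0, 0], [-0.3, 0, 0, 0, 0, 0, 0], [-0.6, 0, 0, 0, 0, 0, 0], [-0.6, 0, 0, 0, 0, 0, 0]])

```text
time: 13.25
ee_pos: [0.5097, -0.1073, 0.1574]
eef_rot: [0.689, 0.725, 0.002, -0.003]
force: [-4.3, 10.6, 8.1]
opening: 0.0143
finger_force: 58.6
```

Call:
arm_command(targets=[[-0.3, 0, 0, 0, 0, 0, 0], [-0.6, 0, 0, 0, 0, 0, 0], [-0.8, 0, 0, 0, 0, 0, 0], [-0.8, 0, 0, 0, 0, 0, 0]])

```text
time: 13.65
ee_pos: [0.5098, -0.1075, 0.1572]
eef_rot: [0.687, 0.727, 0.005, -0.007]
force: [-6.4, 24.3, 9.2]
opening: 0.0144
finger_force: 58.9
```

Rigid at 24 N with no travel, so the bolt is on its stop. Relaxing, releasing and returning to the bar.

Call:
arm_command(targets=[[0.5, 0, 0, 0, 0, 0, 0], [1.1, 0, 0, 0, 0, 0, 0], [1.1, 0, 0, 0, 0, 0, 0.7], [1.1, 0, 0, 0, 0, 0, 0.7], [1.1, 0, 0, 0, 0, 0, 0.7], [1.1, 0, 0, 0, 0, 0, 0.7], [1.1, 0, 0, 0, 0, 0, 0.7], [1.1, 0, -2, 0, 0, 0, 0.7], [1.1, 0, -6, 0, 0, 0, 0.7], [1.1, 0, -6, 0, 0, 0, 0.7]])

```text
time: 14.65
ee_pos: [0.5134, -0.1106, 0.2208]
eef_rot: [0.69, 0.724, 0.003, 0.004]
force: [1.1, -0.6, 0.6]
opening: 0.0598
finger_force: 0.0
```

Run:
```python
from h import *
s=robot.read_state();print(s['time'],s['ee_pos'],s['force'],s['opening'])
delta(np.array([.5385,.080,.218]))
```

```text
14.65 [ 0.51337296 -0.11058727  0.22083507] [ 1.09994692 -0.64586105  0.59578169] 0.059817558257590296
shift cm [18.92  3.43  0.27] rot [ 0.01   0.003 -0.002]
```

Call:
arm_command(targets=[[4.5, 0.9, 0, 0, 0, 0, 0.9], [9, 1.8, 0, 0, 0, 0, 0.9], [13.5, 2.7, 0, 0, 0, 0, 0.9], [17.5, 3.5, 0, 0, 0, 0, 0.9], [18.9, 3.8, 0, 0, 0, 0, 0.9], [18.9, 3.8, 0, 0, 0, 0, 0.9], [18.9, 3.8, 0, 0, 0, 0, 0.9]])

```text
time: 15.35
ee_pos: [0.5384, 0.0787, 0.2154]
eef_rot: [0.69, 0.724, -0.001, 0.0]
force: [0.1, -0.1, 0.9]
opening: 0.0769
finger_force: 0.0
```

Run:
```python
from h import *
s=robot.read_state();print(s['time'],s['ee_pos'],s['force'],s['opening'])
ib=camera_info("top");b=read_camera("top").astype(int);red=lambda m:(m[...,0]>110)&(m[...,1]<70)&(m[...,2]<70)
m,t,c=comps(red(b),(290,200,345,230));print(c,onz(ib,c,.183))
delta(np.array([.5385,.080,.155]))
```

```text
15.35 [0.53835631 0.07867592 0.215421  ] [ 0.08681425 -0.14152813  0.90302808] 0.0768611478693641
[321.42857143 214.35714286] [ 0.51155629 -0.1057551   0.183     ]
shift cm [0.22 0.02 6.05] rot [-0.001  0.002 -0.004]
```

Call:
arm_command(targets=[[0.2, 0, 2, 0, 0, 0, 0.9], [0.2, 0, 4.5, 0, 0, 0, 0.9], [0.2, 0, 5.9, 0, 0, 0, 0.9], [0.2, 0, 5.9, 0, 0, 0, 0], [0.2, 0, 5.9, 0, 0, 0, 0], [0.2, 0, 5.9, 0, 0, 0, 0], [0.2, 0, 5.9, 0, 0, 0, 0], [0.2, 0, 5.9, 0, 0, 0, 0], [0.2, 0, 5.9, 0, 0, 0, 0], [0.2, 0, 5.9, 0, 0, 0, 0]])

```text
time: 16.4
ee_pos: [0.5384, 0.0826, 0.1581]
eef_rot: [0.69, 0.724, -0.0, 0.0]
force: [-3.6, -0.9, 6.2]
opening: 0.0098
finger_force: 58.6
```

Call:
arm_command(targets=[[0, 0, 0, 0, 0, 0, 0], [0, 0, -0.1, 0, 0, 0, 0], [0, 0, -0.2, 0, 0, 0, 0], [0, 0, -0.3, 0, 0, 0, 0], [0, 0, -0.3, 0, 0, 0, 0]])

```text
time: 16.9
ee_pos: [0.5383, 0.0825, 0.1583]
eef_rot: [0.689, 0.724, 0.0, -0.0]
force: [5.0, 1.8, -16.1]
opening: 0.0093
finger_force: 58.3
```

Call:
arm_command(targets=[[0, 0, -0.1, 0, 0, 0, 0], [0, 0, -0.2, 0, 0, 0, 0], [0, 0, -0.2, 0, 0, 0, 0], [0, 0, -0.2, 0, 0, 0, 0], [0, 0, -0.2, 0, 0, 0, 0]])

```text
time: 17.4
ee_pos: [0.5382, 0.0825, 0.1584]
eef_rot: [0.689, 0.724, 0.0, -0.001]
force: [9.2, 4.0, -25.4]
opening: 0.0095
finger_force: 58.5
```

Run:
```python
from h import *
s=robot.read_state();print({k:np.round(v,3).tolist() for k,v in s.items()})
print({k for k in dir(robot) if k[0]!='_'})
```

```text
{'time': 17.4, 'qpos': [0.227, 0.319, -0.551, 1.861, 0.193, 1.015, -0.354], 'joint_vel': [-0.0, -0.001, -0.001, 0.0, -0.001, 0.001, -0.0], 'effort': [0.659, -50.063, -4.758, -27.401, -0.352, 3.143, 0.006], 'ee_pos': [0.538, 0.083, 0.158], 'eef_rot': [0.689, 0.724, 0.0, -0.001], 'force': [9.188, 3.978, -25.436], 'moment': [0.52, -1.994, 0.004], 'finger_force': 58.525, 'opening': 0.01}
{'read_state', 'sign_off', 'pinch_z', 'MotionError'}
```

Call:
arm_command(targets=[[0, 0.05, -0.1, 0, 0, 0, 0], [0, 0.1, -0.2, 0, 0, 0, 0], [0, 0.1, -0.2, 0, 0, 0, 0], [0, 0.1, -0.2, 0, 0, 0, 0], [0, 0.1, -0.2, 0, 0, 0, 0], [0, 0.1, -0.2, 0, 0, 0, 0], [0, 0.1, -0.2, 0, 0, 0, 0]])

```text
time: 18.1
ee_pos: [0.5383, 0.0825, 0.1588]
eef_rot: [0.689, 0.724, -0.0, -0.002]
force: [10.7, 3.7, -33.8]
opening: 0.0094
finger_force: 58.4
```

Call:
arm_command(targets=[[0, 0.03, -0.1, 0, 0, 0, 0], [0, 0.06, -0.2, 0, 0, 0, 0], [0, 0.06, -0.2, 0, 0, 0, 0], [0, 0.06, -0.2, 0, 0, 0, 0]])

```text
time: 18.5
ee_pos: [0.5383, 0.0825, 0.1591]
eef_rot: [0.689, 0.725, -0.001, -0.002]
force: [12.9, 5.6, -42.9]
opening: 0.0095
finger_force: 58.2
```

Run:
```python
from h import *
s=robot.read_state();print({k:np.round(v,4).tolist() for k,v in s.items()})
iw=camera_info("wrist");O=np.array([.61175,.0338,0])
ia,ib=camera_info("scene"),camera_info("top");b=read_camera("top").astype(int);a=read_camera("scene").astype(int);a0=cv2.imread("pics/scene0.png")[:,:,::-1].astype(int);b0=cv2.imread("pics/top0.png")[:,:,::-1].astype(int)
# profile along bolt axis, y box from -0.15 to +0.06 at ledge line x=-0.108, z .149: before/after
for yb in np.arange(-.145,.05,.006):
    p=O-.108*ex+yb*ey+.147*ez;u=proj(ib,p);v=proj(ia,p)
    f=lambda im,q:im[int(round(q[1])),int(round(q[0]))].tolist()
    print(round(yb*1000),f(b0,u),f(b,u),'|',f(a0,v),f(a,v))
```

```text
{'time': 18.5, 'qpos': [0.2276, 0.3204, -0.5512, 1.8574, 0.1906, 1.0205, -0.352], 'joint_vel': [0.0008, 0.0011, 0.0008, -0.0004, -0.0005, -0.0002, -0.0006], 'effort': [1.2307, -57.9281, -5.2876, -31.4512, -0.3598, 4.5063, 0.0185], 'ee_pos': [0.5383, 0.0825, 0.1591], 'eef_rot': [0.6893, 0.7245, -0.0007, -0.0024], 'force': [12.9426, 5.5852, -42.9307], 'moment': [0.8317, -2.8284, -0.0478], 'finger_force': 58.1759, 'opening': 0.0095}
-145 [121, 120, 126] [239, 69, 59] | [10, 7, 8] [162, 163, 168]
-139 [119, 121, 124] [241, 85, 75] | [22, 25, 29] [118, 74, 73]
-133 [118, 120, 123] [74, 12, 8] | [54, 58, 62] [93, 19, 16]
-127 [118, 119, 123] [112, 94, 98] | [85, 88, 91] [97, 58, 61]
-121 [159, 160, 167] [221, 218, 224] | [90, 92, 97] [197, 197, 203]
-115 [237, 70, 61] [216, 213, 219] | [203, 203, 210] [193, 194, 200]
-109 [241, 84, 74] [216, 212, 219] | [133, 105, 107] [197, 197, 203]
-103 [142, 24, 17] [216, 212, 218] | [97, 23, 22] [193, 198, 202]
-97 [161, 150, 157] [220, 217, 223] | [95, 45, 49] [188, 190, 196]
-91 [220, 216, 223] [219, 216, 221] | [194, 196, 201] [192, 194, 198]
-85 [
[... 796 characters left out ...]
, 136, 139]
-13 [200, 202, 210] [166, 157, 146] | [16, 15, 20] [35, 38, 38]
-7 [236, 237, 241] [168, 158, 147] | [23, 19, 23] [101, 103, 105]
-1 [235, 237, 240] [167, 157, 146] | [1, 3, 1] [95, 100, 100]
5 [235, 236, 240] [166, 158, 145] | [9, 8, 13] [45, 47, 49]
11 [235, 236, 240] [164, 154, 144] | [4, 6, 6] [42, 44, 49]
17 [235, 237, 240] [163, 152, 143] | [9, 10, 11] [27, 27, 30]
23 [235, 237, 240] [160, 150, 140] | [12, 16, 14] [26, 24, 32]
29 [235, 237, 240] [153, 144, 134] | [13, 17, 16] [24, 25, 26]
35 [235, 236, 240] [149, 141, 130] | [17, 15, 18] [15, 20, 24]
41 [235, 236, 240] [142, 134, 125] | [15, 12, 13] [23, 26, 26]
47 [235, 236, 240] [135, 128, 119] | [14, 13, 13] [50, 52, 52]
```

Call:
arm_command(targets=[[0, 0.05, -0.1, 0.002, 0, 0, 0], [0, 0.1, -0.2, 0.004, 0, 0, 0], [0, 0.1, -0.25, 0.006, 0, 0, 0], [0, 0.1, -0.25, 0.006, 0, 0, 0]])

```text
time: 19.0
ee_pos: [0.541, 0.0827, 0.1689]
eef_rot: [0.69, 0.724, -0.002, -0.002]
force: [0.2, 0.2, -0.6]
opening: 0.0095
finger_force: 62.8
```

Call:
arm_command(targets=[[0, 0, 0, 0, 0, 0, 0], [0, 0, 0, 0, 0, 0, 0]])

```text
time: 19.2
ee_pos: [0.5412, 0.0827, 0.1696]
eef_rot: [0.69, 0.724, -0.002, -0.002]
force: [-1.0, -0.0, 1.3]
opening: 0.0097
finger_force: 63.1
```

Run:
```python
from h import *
iw=camera_info("wrist");s=robot.read_state();print(s['time'],s['ee_pos'],s['force'],s['opening'],s['finger_force'])
w=read_camera("wrist").astype(int)
O=np.array([.61175,.0338,0]);C=O-.07*ex+.05*ey
for e in(.035,.03,.04):
  p=C+e*ey+.170*ez; q=proj(iw,p+.01*ez*0); r=int(round(q[1]))
  print(q,w[r,int(q[0])-22:int(q[0])+23:2].mean(1).round().astype(int))
# far bar end: blue lid edge corner at +y side
for z in(.136,.146): print(z,proj(iw,O-.0945*ex+.151*ey+z*ez),proj(iw,C+.05*ey+(.034+z)*ez))
blue=(w[...,2]>w[...,0]+60)&(w[...,2]>90)
print([ (r,int(np.argmax(blue[r])),int(blue[r].sum())) for r in range(0,180,15)])
print('first blue row by col',[(c,int(np.argmax(blue[:,c]))) for c in range(200,480,30)])
```

```text
19.2 [0.54120542 0.08265732 0.16961638] [-0.96195776 -0.0298269   1.27896546] 0.009729390685457766 63.13769459724426
[250.66917853 176.51135811] [ 93  93  93  92  92  91  91  98 112 117 122 125 130 133 133 132 128 124
 120 117 111  96 100]
[250.72604911 187.10287437] [ 91  92  92  91  91  91  92  98 111 116 121 124 130 132 134 131 129 124
 120 118 111  96  99]
[250.61200613 165.72803288] [ 92  90  93  92  92  91  93 101 111 117 121 124 132 133 135 132 127 123
 120 118 110  97  98]
0.136 [203.41727467  35.47524946] [250.496926   143.58627888]
0.146 [200.07710172  31.58030774] [250.01702023 146.87314889]
[(0, 0, 0), (15, 0, 0), (30, 0, 0), (45, 200, 312), (60, 201, 311), (75, 201, 311), (90, 203, 101), (105, 203, 78), (120, 204, 77), (135, 204, 50), (150, 205, 45), (165, 206, 42)]
first blue row by col [(200, 35), (230, 32), (260, 33), (290, 32), (320, 33), (350, 33), (380, 35), (410, 36), (440, 37), (470, 39)]
```

Run:
```python
from h import *
ia=camera_info("scene");a=read_camera("scene").astype(int);a0=cv2.imread("pics/scene0.png")[:,:,::-1].astype(int)
blue=lambda m:(m[...,2]>m[...,0]+50)&(m[...,2]>90)
B0,B1=blue(a0),blue(a)
O=np.array([.61175,.0338,0])
for z in(.136,.147): print('front +y corner',proj(ia,O-.0945*ex+.151*ey+z*ez),'-y',proj(ia,O-.0945*ex-.151*ey+z*ez))
for c in(195,200,205,210,220,290,295,298,300,302): print(c,[ (int(np.argmax(B[120:,c]))+120, int(B[120:300,c].sum())) for B in(B0,B1)])
for r in(180,185,190,195): print(r,[int(np.nonzero(B[r,:320])[0].max()) for B in (B0,B1)])
```

```text
front +y corner [300.13205953 189.73282935] -y [198.36619124 143.66972102]
front +y corner [300.53981427 186.66550023] -y [198.08979153 140.56120858]
195 [(150, 23), (146, 24)]
200 [(146, 23), (142, 25)]
205 [(147, 25), (144, 25)]
210 [(149, 24), (146, 25)]
220 [(154, 25), (151, 26)]
290 [(186, 20), (183, 21)]
295 [(188, 12), (185, 12)]
298 [(190, 6), (186, 7)]
300 [(191, 2), (187, 3)]
302 [(120, 0), (120, 0)]
180 [275, 284]
185 [288, 296]
190 [299, 299]
195 [298, 296]
```

The lid has broken free: its front edge rose 3 to 4 px in the scene view, about 12 mm, and the handle is still gripped. Easing it on along the arc.

Call:
arm_command(targets=[[0, 0.03, -0.15, 0.008, 0, 0, 0], [0, 0.07, -0.3, 0.016, 0, 0, 0], [0, 0.11, -0.45, 0.024, 0, 0, 0], [0, 0.15, -0.6, 0.032, 0, 0, 0], [0, 0.19, -0.75, 0.04, 0, 0, 0], [0, 0.23, -0.9, 0.048, 0, 0, 0], [0, 0.27, -1.05, 0.056, 0, 0, 0], [0, 0.31, -1.2, 0.064, 0, 0, 0], [0, 0.35, -1.35, 0.072, 0, 0, 0], [0, 0.38, -1.45, 0.078, 0, 0, 0]])

```text
time: 20.3
ee_pos: [0.5446, 0.0828, 0.183]
eef_rot: [0.689, 0.724, -0.031, -0.029]
force: [0.9, 1.0, -12.1]
opening: 0.0098
finger_force: 61.8
```

Call:
arm_command(targets=[[0, 0, 0, 0, 0, 0, 0], [0, 0, 0, 0, 0, 0, 0], [0, 0, 0, 0, 0, 0, 0]])

```text
time: 20.6
ee_pos: [0.545, 0.0829, 0.1836]
eef_rot: [0.689, 0.724, -0.03, -0.029]
force: [-1.0, 1.2, -5.5]
opening: 0.0095
finger_force: 62.4
```

Run:
```python
from h import *
s=robot.read_state();print(s['time'],s['ee_pos'],s['force'],s['opening'],s['joint_vel'].round(3))
ia,ib=camera_info("scene"),camera_info("top");a=read_camera("scene").astype(int);a0=cv2.imread("pics/scene0.png")[:,:,::-1].astype(int);b=read_camera("top").astype(int)
blue=lambda m:(m[...,2]>m[...,0]+50)&(m[...,2]>90)
B0,B1=blue(a0),blue(a);O=np.array([.61175,.0338,0]);H=O+.12*ex+.126*ez
for t in(0,.06,.1,.12,.14,.16,.18):
  f=[H+ex*(-.2145*np.cos(t)+.01*np.sin(t))+ez*(.2145*np.sin(t)+.01*np.cos(t))+y*ey for y in(-.151,.151)]
  p,q=[proj(ia,v) for v in f];print(t,[round(p[1]+(q[1]-p[1])*(c-p[0])/(q[0]-p[0]),1) for c in(205,210,220,290,295)])
print([[int(np.argmax(B[110:,c]))+110 for c in(205,210,220,290,295)] for B in(B0,B1)])
red=lambda m:(m[...,0]>110)&(m[...,1]<70)&(m[...,2]<70)
print(comps(red(b),(290,200,345,230))[2])
```

```text
20.6 [0.54497162 0.08286414 0.18364134] [-1.01367778  1.18760138 -5.45816217] 0.009497678478290845 [-0.    -0.     0.     0.001 -0.001 -0.001  0.001]
0 [np.float64(146.7), np.float64(148.9), np.float64(153.5), np.float64(185.1), np.float64(187.4)]
0.06 [np.float64(143.5), np.float64(145.7), np.float64(150.2), np.float64(181.7), np.float64(184.0)]
0.1 [np.float64(141.5), np.float64(143.7), np.float64(148.2), np.float64(179.6), np.float64(181.8)]
0.12 [np.float64(140.5), np.float64(142.7), np.float64(147.2), np.float64(178.5), np.float64(180.8)]
0.14 [np.float64(139.6), np.float64(141.8), np.float64(146.3), np.float64(177.5), np.float64(179.7)]
0.16 [np.float64(138.7), np.float64(140.9), np.float64(145.3), np.float64(176.5), np.float64(178.8)]
0.18 [np.float64(137.8), np.float64(140.0), np.float64(144.4), np.float64(175.6), np.float64(177.8)]
[[147, 149, 154, 186, 188], [141, 143, 147, 179, 181]]
[321.625 214.   ]
```

Call:
arm_command(targets=[[0, 0.03, -0.06, 0.004, 0, 0, 0], [0, 0.05, -0.12, 0.007, 0, 0, 0], [0, 0.05, -0.12, 0.007, 0, 0, 0], [0, 0.05, -0.12, 0.007, 0, 0, 0], [0, 0.05, -0.12, 0.007, 0, 0, 0], [0, 0.05, -0.12, 0.007, 0, 0, 0], [0, 0.05, -0.12, 0.007, 0, 0, 0]])

```text
time: 21.4
ee_pos: [0.545, 0.0829, 0.1838]
eef_rot: [0.689, 0.723, -0.033, -0.032]
force: [-2.5, 0.6, -8.7]
opening: 0.0094
finger_force: 62.0
```

Run:
```python
from h import *
s=robot.read_state();print(s['time'],s['ee_pos'],s['force'],s['opening'],s['finger_force'],s['joint_vel'].round(3))
a=read_camera("scene").astype(int);B=(a[...,2]>a[...,0]+50)&(a[...,2]>90)
print([int(np.argmax(B[110:,c]))+110 for c in(205,210,220,290,295)])
print(robot.sign_off())
```

```text
21.4 [0.54497193 0.08286474 0.18379799] [-2.51651445  0.63618982 -8.7049102 ] 0.009352052209363106 62.04645037651062 [ 0.001 -0.001 -0.001 -0.     0.     0.    -0.   ]
[141, 143, 147, 178, 181]
the job is handed in; nothing more can be done
None
```

I handed the job in at 21.4 s with the bolt drawn back to its stop and the gripper still holding the handle; by measurement, the lid's front edge stands about 27–30 mm up. The lid only broke free at above 43 N, well over the 14–16 N given. It jumped about 12 mm at the front edge as it let go, and I saw nothing near the 70 mm limit.

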